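Hold a soil vial on the touch-start vortex mixer

ROBOT

A 6-joint arm with a two-finger parallel gripper is mounted at the origin on a cart in front of the work surface, level with it; the furniture and walls round the work are solid. World frame = base frame: x ahead of the robot, y to its left, z up, the work surface at z = 0. Lengths are in mm, angles in rad, forces in N, time in s.
With the tool pointing down it reaches from about 350 to 975 mm from the base axis. Payload 7.1 kg.
Tool frame: the origin (TCP) lies between the finger pads; the fingertips stand 14 mm ahead of it and the grasp point (between the pads) lies 5 mm behind it; z points along the fingers, y is the direction in which the jaws open and shut (so a half turn about z gives the same grasp; the last joint's range is limited). The gripper opens to 88 mm and grips with 3 to 60 N. Pads are 20 mm wide; open, the fingers measure 115 mm over their backs; the gripper's body (75 mm by 178 mm) begins 61 mm behind the grasp point.
Start: joints at [-0.019, 0.423, 1.63, -0, 1.089, -0.019], TCP at [624.984, 0.026, 236.675] pointing down, gripper open.
Joint ranges: [-3, 3], [-0.9, 2.11], [0.09, 2.58], [-1.31, 4.45], [0.11, 2.69], [-2.54, 2.54]. Speed limits (rad/s): [2.39, 2.39, 3.01, 3.14, 3.14, 3.14].

INTERFACE

Orientations are given as a rotation vector (axis times angle).
In Python, from workcell import get_obs, get_image, calibration, close_job, regions_of, place_of gives the robot as it stands.
- The arm moves only by the tool move_arm, never from a script. Its argument "deltas" is a list of rows, each a list of 5 numbers: the closure in counts, from 0 (fully open) to 255 (shut), then the shift along the tool's x, y, z in m, then the turn about the tool's z in rad. In form: [[grip, x, y, z, roll], ...]. A call has 1 to 5 rows; each row is the pose to reach, as a shift and turn from the pose commanded when the call began, along the tool's axes at that moment; what a row does not reach only later rows make up. A row lasts 1/12 s, in which the tool goes at most 41.7 mm and 7.16 degrees, less where a joint would pass 70% of its speed; a pose out of reach is approached as far as the arm can. A call with a gripper value outside its range is refused whole. The fingers move at their own pace and stop on an object; the grip force is fixed at half the most. Time passes only in rows, so rows that repeat a pose let the fingers close. It gives the time, the measured TCP pose, the force and the opening at its end, in the units of the state.
- get_obs(): the state, without advancing time (a new reading comes with each control period).
- get_image(name): name is "scene" or "side" or "wrist"; returns the picture (420x560x3 uint8, blue, green, red); there is no depth.
- calibration(name): a dict with "intrinsics" (3x3 intrinsics, pixels), "world_to_cam" (4x4, takes a point from world to camera coordinates); the wrist camera has in their place "hand_eye" (4x4, takes a point from camera to tool coordinates, whose origin is the TCP and whose axes are the flange's). Camera axes: x right, y down, z forward; pixel columns grow to the right and rows downward; lengths in mm; the calibration is good to about 2 mm. The wrist camera is an equidistant fisheye: a pixel r from the principal point sees the ray r / f radians off the axis. A picture is of the moment at which its call begins: read the wrist's pose just before it. calibration takes no time and is no camera call.
- close_job(): hands the job in, once; it reports no verdict.
Trained networks look in the newest picture that a camera, given by its name, has taken for a name from the list of things; names that differ only in an ending like _2 or _b are one class to them, and where a whole thing is asked for, a point or a joint stands for the part that bears it (a point fixed in the world has none). Each returns a list of dicts, best first, with "conf" (0 to 1); they miss things now and then, are a little off and sometimes report something else, mostly with a low value. They report only what shows in the picture. A call takes as long as a camera call.
- regions_of(camera, name): "region" (420x560 bool, what is visible of it).
- place_of(camera, name): "location" ([x, y, z] in mm, in world coordinates, good to about 4 mm: a listed point, or the origin of a listed thing).
The state is a dict: "t": time; "qpos": joint angles; "qvel": joint speeds; "joint_torque": joint torques, N m; "ee_pos": TCP position; "orientation": TCP orientation; "ft_force": force on the tool from outside, world axes, zero at the start; "moment": the same for the moment, N m; "width": finger opening in mm.
Only numpy, scipy, OpenCV 4.12 (cv2) and the standard library are available. Lean on these libraries where they do the work, as an engineer would, in place of code of your own. Each camera call takes 0.05 s, during which the arm holds its last target.

TASK

Switch the vortex mixer on by pressing down the green-dotted end of its rocker switch, then take the vial with the yellow cap dot out of the rack, stand it upright in the mixer's sprung rubber cup and press it down about 6 mm, half of the cup's travel, where the mixer runs; never push the cup down onto its stop. Finish while still gripping the vial and holding the cup steadily pressed like that, with only the vial touching the mixer; leave the other vials, the timer and the amber dropper bottle where they are.

Things in the scene. Friction and masses are not known exactly. Their poses are not given: they have to be found in the camera images.
- mixer: Vortex mixer, white housing on a dark base, 176 (x) x 134 (y) mm, fixed. Origin: centre of its underside on the bench; x points from the front (control deck) to the rear, y to its left, z up. Its flat top at the rear is 95 mm high; the grey front deck, rising 0.17 rad to the rear, is 52 to 68 mm high and carries the rocker switch (left) and a black speed knob (right, not used, 75 mm high).
- mixer_switch (a joint): Rocker switch on the mixer's control deck, 32 x 21 mm, black, pivoting about the mixer's y axis: 0 = off (green-dotted front end up), 0.40 rad = on (green-dotted end down to its stop; on counts from 0.30). It stays where it is left; about 2 to 3 N down on the green end turns it.
- switch_press (a point): Point on the top face of the rocker's green-dotted front end, 12.5 mm in front of the pivot: press here, straight down; it sinks about 5 mm. It moves with the rocker.
- mixer_cup (a joint): Downward travel of the mixer's sprung rubber cup: 0 = up at rest, 0.012 m = on its stop. The mixer runs from 0.004 to 0.008 m. It takes about 2 N to start it moving, 4.8 N at 0.004, 6.2 N at 0.006, 7.6 N at 0.008, 10.4 N at 0.012 m; it springs back when let go.
- cup_floor (a point): Centre of the floor of the cup's recess, at rest 132 mm above the bench; moves down with the cup. Black rubber cup, 50 mm outer diameter at the rim; the recess is round, 28 mm across at the floor and widening to about 35 mm at the rim, 11 mm deep.
- rack: White vial rack with blue ends, 54 (x) x 250 (y) x 18 (z) mm, fixed. Origin: centre of its underside. One row of four round holes 27 mm across along its y axis, at y = -82.5, -27.5, 27.5 and 82.5 mm, each 10 mm deep with its floor 8 mm above the bench.
- vial_yellow: Glass vial of soil with black cap and a yellow dot on top of the cap: the one to mix. 24 mm diameter (cap 22 to 24 mm), 48 mm tall, the cap being the top 11 mm and fast on the vial; about 22 g. Origin: centre of its underside; z up along the vial. It stands in one of the four rack holes.
- vial_red: The same kind of vial with a red dot on its cap, in another rack hole; stays there.
- vial_blue: The same kind of vial with a blue dot on its cap, in another rack hole; stays there.
- vial_white: The same kind of vial with a white dot on its cap, in another rack hole; stays there.
- timer: Bench timer lying flat, 66 x 66 x 20 mm, light grey, loose. Origin: centre of its underside. Stays where it is.
- dropper: Amber dropper bottle, 34 mm diameter, 78 mm tall, black cap, loose. Origin: centre of its underside. Stays where it is.

How it is judged (in metres and radians):
On the way, in this order (a step that is already met when the one before it is completed fails the run):
1. the rocker switch is on, the vial still in the rack (value of joint mixer_switch above 0.3 rad and z of vial_yellow in the frame of rack below 0.015 m), for 0.1 s.
2. the yellow-dotted vial is lifted clear of the rack (z of vial_yellow in the frame of rack above 0.03 m), for 0.1 s.
3. the vial stands in the cup and presses it to 4 to 8 mm of travel (distance between vial_yellow and cup_floor below 0.007 m and value of joint mixer_cup between 0.004 and 0.008 m), for 0.8 s.
At the end, for the whole second after the job is handed in: Rocker on (over 0.30 rad); yellow vial upright (0.15 rad) in the cup, within 7 mm of its floor's centre, still gripped by its sides, holding the cup still at 4 to 8 mm with over 3 N; hand and arm off the mixer; other vials upright within 12 mm, timer and dropper within 20 mm of their starts (all of step 3 and value of joint mixer_switch above 0.3 rad and velocity of joint mixer_cup between -0.01 and 0.01 m/s and angle between vial_yellow's own z axis and vertical below 0.15 rad and contact force between vial_yellow and mixer above 3 N and contact force between the fingers and vial_yellow above 2 N and z of the grasp point in the frame of vial_yellow below 0.052 m and contact force between each of the arm, the fingers and mixer below 0.5 N and distance of each of vial_red, vial_blue, vial_white from where it was at the start of the episode below 0.012 m and angle between each of vial_red, vial_blue, vial_white's own z axis and vertical below 0.2 rad and distance of each of timer, dropper from where it was at the start of the episode below 0.02 m); the arm keeps its last pose, push and grip.
It fails at once if the cup is pushed down near its stop (beyond 10.5 mm) (value of joint mixer_cup above 0.0105 m).
It fails at once if another vial is lifted, shoved or tipped (distance of any of vial_red, vial_blue, vial_white from where it was at the start of the episode above 0.03 m).
It fails at once if the timer or the dropper bottle is knocked away (distance of any of timer, dropper from where it was at the start of the episode above 0.03 m).
It also fails if it takes over 48 s, if anything falls off the work surface, if the arm or the gripper's body presses on something with over 40 N, if the wrist force passes 120 N, or if a joint passes its speed limit or range.

## Working session

There is one attempt and no reset: what is moved stays moved. The work goes in short steps, Python scripts to look and compute and a tool call to move; the robot and the scene stay as the last step left them, time stands still between calls to the robot, and variables do not carry over. Pictures are saved under pics/ and viewed, and the job is handed in when it is done.

Besides the shell and the picture viewer there is one more tool, called after "Emit:" as name(argument=value, ...) on one line, values as JSON. move_arm: Moves the arm, as the interface text tells. Its arguments: {"type":"object","properties":{"deltas":{"type":"array","items":{"type":"array","items":{"type":"number"}}}},"required":["deltas"]}

```bash
mkdir -p pics; ls; python3 - <<'E'
from workcell import *
import cv2
print(get_obs())
for c in ["scene","side","wrist"]:
    im=get_image(c); cv2.imwrite(f"pics/a_{c}.png",im)
    for n in ["mixer","switch_press","cup_floor","rack","vial_yellow","vial_red","vial_blue","vial_white","timer","dropper"]:
        r=place_of(c,n); print(c,n,[(round(q["conf"],2),[round(float(v),1) for v in q["location"]]) for q in r[:2]])
print(get_obs()["t"])
E
```

```text
pics
{'t': 0.0, 'qpos': array([-1.90207566e-02,  4.23844332e-01,  1.63068755e+00,  7.90039429e-08,
        1.08861793e+00, -1.89515424e-02]), 'qvel': array([ 0.000562  , -0.0009107 , -0.00030671, -0.00026573, -0.00103578,
        0.00102947]), 'joint_torque': array([ 1.28069914e-03, -5.44622147e+01, -2.73670936e+01,  6.42951974e-02,
        2.27214623e-02, -1.51321510e-04]), 'ee_pos': array([6.24457807e+02, 2.30811070e-02, 2.35900476e+02]), 'orientation': array([-2.22072478e+00, -2.22057100e+00,  1.69573374e-03]), 'ft_force': array([-0.0411931 , -0.01475936,  0.55542203]), 'moment': array([ 0.01802149, -0.02070558,  0.04417061]), 'width': 88.02203427145706}
scene mixer [(0.72, [374.7, 50.3, -1.9]), (0.62, [573.4, -74.6, 2.6])]
scene switch_press [(0.65, [507.2, -30.3, 67.3])]
scene cup_floor [(0.5, [605.9, -79.1, 134.0])]
scene rack [(0.65, [507.4, 305.2, -5.3]), (0.25, [506.5, 226.4, 7.6])]
scene vial_yellow [(0.77, [506.1, 285.0, 7.4]), (0.24, [508.3, 306.5, -2.5])]
scene vial_red [(0.67, [504.7, 341.1, 7.9])]
scene vial_blue [(0.53, [509.4, 226.3, 2.6])]
scene vial_white [(0.71, [
[... 323 characters left out ...]
yellow [(0.48, [502.8, 278.0, 4.0])]
side vial_red [(0.45, [503.7, 339.0, 11.2]), (0.16, [504.9, 281.9, 2.6])]
side vial_blue [(0.73, [507.6, 225.4, 9.9])]
side vial_white [(0.54, [501.8, 390.9, 9.3])]
side timer [(0.83, [379.5, 44.6, -0.1])]
side dropper [(0.52, [646.6, 278.8, -2.7])]
wrist mixer [(0.62, [573.3, -70.9, 6.4])]
wrist switch_press [(0.64, [511.9, -31.2, 71.2])]
wrist cup_floor [(0.95, [608.9, -79.4, 129.3])]
wrist rack []
wrist vial_yellow []
wrist vial_red [(0.35, [611.0, -81.1, 128.8])]
wrist vial_blue [(0.61, [511.1, 228.6, 11.6]), (0.6, [607.3, -79.0, 131.8])]
wrist vial_white []
wrist timer [(0.68, [376.5, 49.9, -0.6]), (0.36, [608.2, -80.8, 129.7])]
wrist dropper []
1.65
```

View pics/a_scene.png

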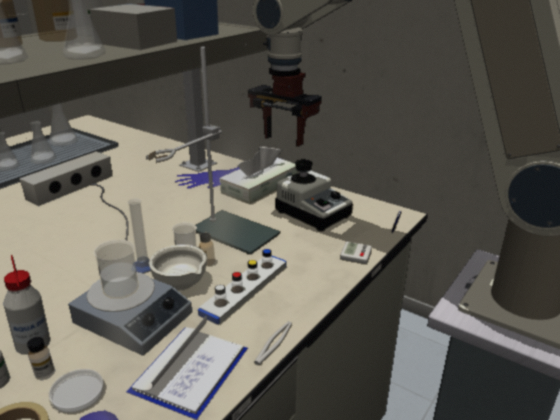

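View pics/a_side.png

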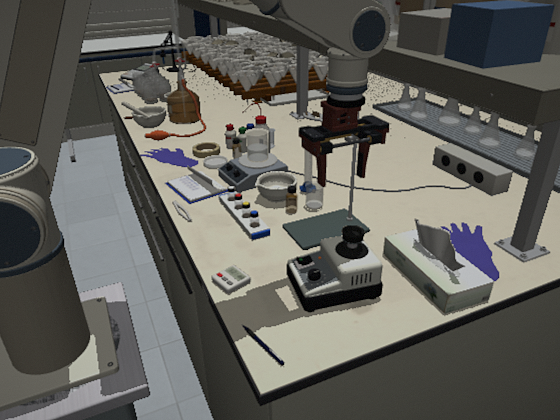

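View pics/a_wrist.png

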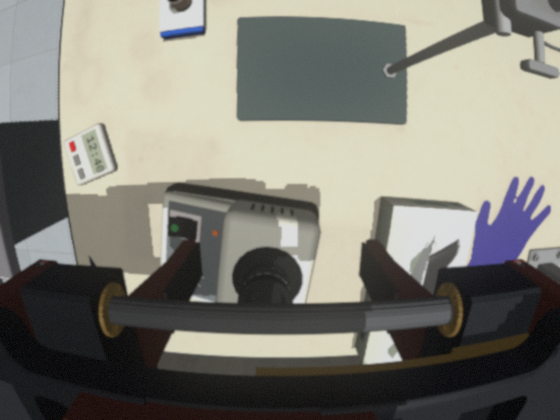

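Wrist view: green dot about (175,228), cup about (267,275), mixer nearly square to the world axes. The scene and side views show the vials in a row along y (white, red, yellow, blue) and the dropper behind them. I'll roll 90° so the gripper body clears the cup while pressing, and close the fingers.

Emit:
move_arm(deltas=[[255,-0.006,-0.026,0,0.12],[255,-0.012,-0.052,0,0.24],[255,-0.018,-0.078,0,0.36],[255,-0.024,-0.104,0,0.48],[255,-0.03,-0.126,0,0.6]])

```text
t: 2.07
ee_pos: [497.2, -30.1, 236.6]
orientation: [-2.783, -1.457, 0.001]
ft_force: [-0.0, -0.9, 0.0]
width: 57.8
```

Emit:
move_arm(deltas=[[255,0,0,0,0.12],[255,0,0,0,0.24],[255,0,0,0,0.36],[255,0,0,0,0.48],[255,0,0,0,0.6]])

```text
t: 2.48
ee_pos: [499.0, -30.0, 236.9]
orientation: [3.089, 0.57, 0.001]
ft_force: [-0.0, -0.6, -1.0]
width: 24.8
```

Emit:
move_arm(deltas=[[255,0,0,0,0.12],[255,0,0,0,0.24],[255,0,0,0,0.37],[255,0,0,0,0.37]])

```text
t: 2.82
ee_pos: [499.0, -30.0, 236.8]
orientation: [3.142, -0.006, 0.0]
ft_force: [0.1, -0.1, -0.4]
width: 0.8
```

```bash
cat > h.py <<'E'
from workcell import *
import cv2, numpy as np
from scipy.spatial.transform import Rotation as R
def wray(px,obs):
    c=calibration("wrist");K=np.array(c["intrinsics"]);H=np.array(c["hand_eye"])
    d=(np.array(px,float)-K[:2,2])/np.array([K[0,0],K[1,1]]);th=np.hypot(*d)
    v=np.array([*(np.sin(th)*d/max(th,1e-9)),np.cos(th)])
    Rw=R.from_rotvec(obs["orientation"]).as_matrix()
    return Rw@H[:3,3]+obs["ee_pos"],Rw@H[:3,:3]@v
def wz(px,obs,z):
    o,d=wray(px,obs);return o+d*(z-o[2])/d[2]
def wproj(P,obs):
    c=calibration("wrist");K=np.array(c["intrinsics"]);H=np.array(c["hand_eye"])
    Rw=R.from_rotvec(obs["orientation"]).as_matrix()
    p=H[:3,:3].T@(Rw.T@(np.array(P)-obs["ee_pos"])-H[:3,3])
    th=np.arctan2(np.hypot(p[0],p[1]),p[2]);r=np.hypot(p[0],p[1])
    return K[:2,2]+np.array([K[0,0],K[1,1]])*th*p[:2]/r
def proj(c,P):
    k=calibration(c);p=np.array(k["world_to_cam"])@np.r_[P,1];q=np.array(k["intrinsics"])@p[:3];return q[:2]/q[2]
E
python3 - <<'E'
from h import *
o=get_obs();print(o["t"],o["ee_pos"],o["orientation"],o["width"],o["ft_force"],o["qpos"])
im=get_image("wrist");cv2.imwrite("pics/b_wrist.png",im)
for n in ["switch_press","cup_floor"]:
    print(n,[(round(q["conf"],2),np.round(q["location"],1)) for q in place_of("wrist",n)[:2]])
b,g,r=[im[...,i].astype(int) for i in range(3)]
m=(g>r+40)&(g>b+20);ys,xs=np.nonzero(m);print(len(xs),xs.mean() if len(xs) else 0,ys.mean() if len(xs) else 0)
if len(xs): print(wz((xs.mean(),ys.mean()),o,67))
# initial picture
o0=dict(ee_pos=np.array([624.46,0.02,235.9]),orientation=np.array([-2.2207,-2.2206,.0017]))
i0=cv2.imread("pics/a_wrist.png");b,g,r=[i0[...,i].astype(int) for i in range(3)]
m=(g>r+40)&(g>b+20);ys,xs=np.nonzero(m);print(len(xs),xs.mean(),ys.mean(),wz((xs.mean(),ys.mean()),o0,67))
print("rod",wz((390,70),o0,5), "box",wz((380,200),o0,60))
for c in ["scene","side"]:
  i0=cv2.imread(f"pics/a_{c}.png")
  for P in [(507,-30,67),(609,-79,132),(505,281,56),(507,226,56)]: cv2.circle(i0,tuple(int(v) for v in proj(c,P)),2,(255,0,255),-1)
  cv2.imwrite(f"pics/c_{c}.png",cv2.resize(i0[180:300,180:400],None,fx=3.5,fy=3.5))
E
```

```text
2.8167 [499.03476985 -30.00056637 236.78021085] [ 3.14156861e+00 -5.98364116e-03  3.34545739e-04] 0.8053305883475703 [ 0.10708653 -0.08593095 -0.38747969] [-8.38497376e-02  2.39224440e-01  1.90191294e+00 -9.86005162e-07
  1.00024151e+00  1.49075645e+00]
switch_press [(0.63, array([507. , -30.9,  70.5]))]
cup_floor [(0.9, array([609.3, -81. , 128.5]))]
65 281.38461538461536 183.7076923076923
[513.02068442 -31.14009713  67.        ]
25 173.96 227.6 [510.9554966  -32.19513364  67.        ]
rod [754.78472993 143.57679205   5.        ] box [729.49323852  -3.6258307   60.        ]
```

View pics/b_wrist.png

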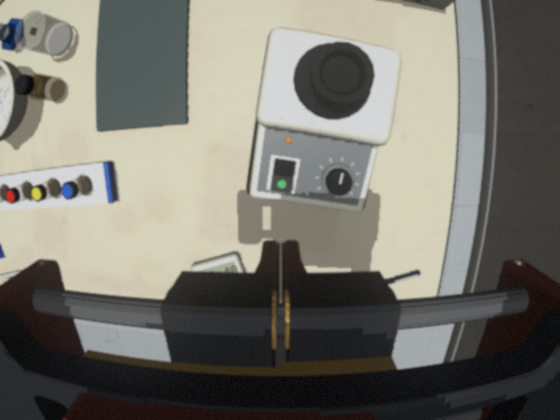

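View pics/c_side.png

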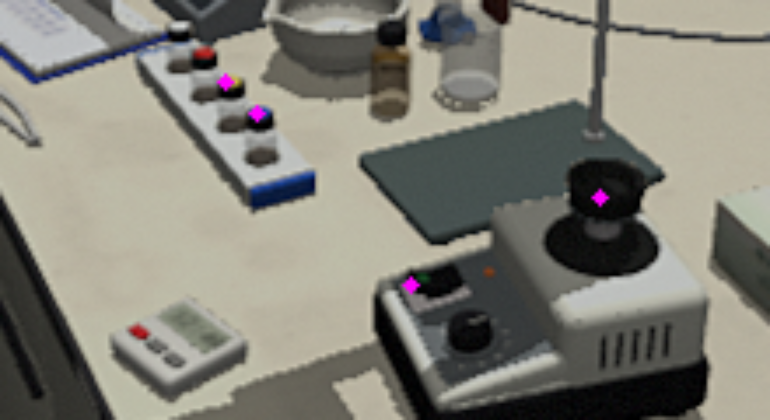

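View pics/c_scene.png

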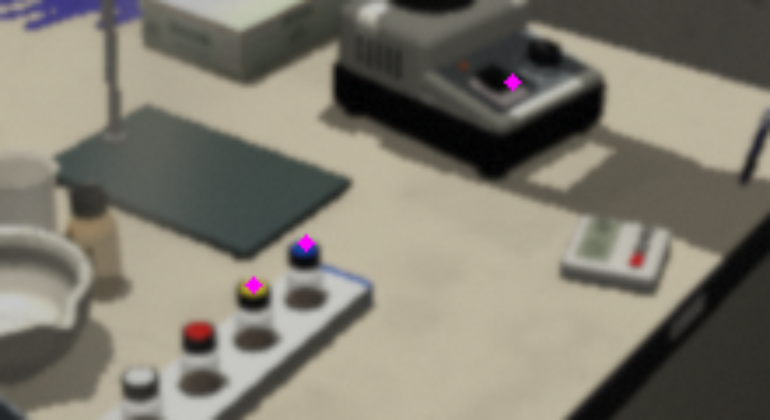

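Green dot at (282,184) gives about (512,-31) at z 67; the side overlay agrees that the dot lies slightly behind my first estimate. I'll press with the finger centre at x≈505.

Emit:
move_arm(deltas=[[255,0.006,0.001,0.035,0],[255,0.006,0.001,0.07,0],[255,0.006,0.001,0.105,0],[255,0.006,0.001,0.135,0],[255,0.006,0.001,0.142,0]])

```text
t: 3.38
ee_pos: [502.1, -30.8, 90.7]
orientation: [-3.141, -0.005, 0.011]
ft_force: [-1.6, 0.8, 0.1]
width: 0.6
```

Emit:
move_arm(deltas=[[255,0,0,0.003,0],[255,0,0,0.006,0],[255,0,0,0.009,0],[255,0,0,0.011,0],[255,0,0,0.011,0]])

```text
t: 3.8
ee_pos: [505.4, -31.0, 84.6]
orientation: [3.142, 0.002, 0.002]
ft_force: [-0.7, 0.5, 0.7]
width: 0.2
```

```bash
python3 - <<'E'
from h import *
o=get_obs();print(o["t"],o["ee_pos"],o["ft_force"])
im=get_image("wrist");cv2.imwrite("pics/d_wrist.png",im)
i=get_image("side");cv2.imwrite("pics/d_side.png",cv2.resize(i[220:320,260:400],None,fx=4.5,fy=4.5))
for n in ["cup_floor"]:
    print(n,[(round(q["conf"],2),np.round(q["location"],1)) for q in place_of("wrist",n)[:2]])
E
```

```text
3.8 [505.42950881 -30.95750678  84.61908314] [-0.69613179  0.51959637  0.72330164]
cup_floor [(0.94, array([610.3, -78. , 132. ]))]
```

View pics/d_side.png

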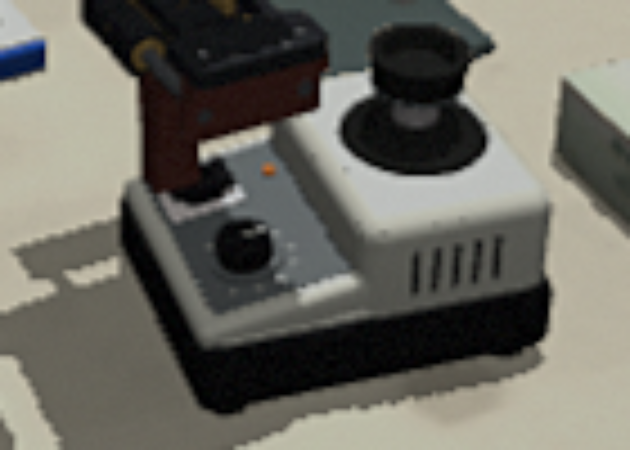

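View pics/d_wrist.png

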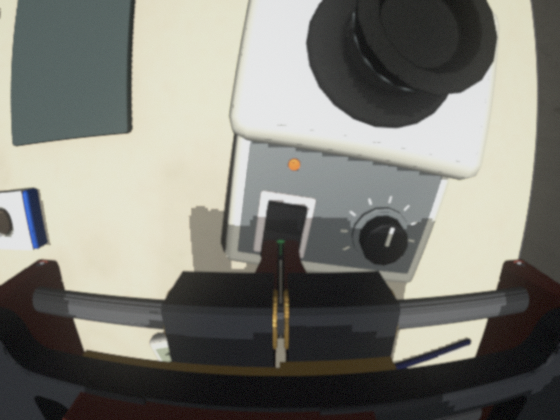

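The fingers are over the green end: the dot shows just behind the tips at (280,242), and the y is on the rocker. Tip z is about 70.6 with almost no force yet. I'll continue down in small steps.

Emit:
move_arm(deltas=[[255,0,0,0.001,0],[255,0,0,0.002,0],[255,0,0,0.003,0],[255,0,0,0.004,0],[255,0,0,0.004,0]])

```text
t: 4.37
ee_pos: [504.1, -30.8, 81.1]
orientation: [-3.141, -0.001, 0.003]
ft_force: [-9.9, 1.2, 24.9]
width: 0.5
```

Emit:
move_arm(deltas=[[255,0,0,0.001,0],[255,0,0,0.002,0],[255,0,0,0.003,0],[255,0,0,0.003,0]])

```text
t: 4.7
ee_pos: [504.2, -30.8, 80.5]
orientation: [-3.141, -0.001, 0.002]
ft_force: [-19.6, 1.5, 56.0]
width: 0.5
```

Hard stop at tip z≈66.6. I'll lift off and check.

Emit:
move_arm(deltas=[[255,0,0,-0.02,0],[255,0,0,-0.06,0],[255,0,0,-0.08,0],[255,0,0,-0.08,0]])

```text
t: 5.03
ee_pos: [508.1, -31.3, 161.0]
orientation: [3.141, 0.001, 0.014]
ft_force: [0.5, 0.4, -0.2]
width: 0.8
```

```bash
python3 - <<'E'
from h import *
o=get_obs();print(o["t"],o["ee_pos"],o["ft_force"])
im=get_image("wrist");cv2.imwrite("pics/e_wrist.png",im[100:320,150:480].repeat(2,0).repeat(2,1))
i=get_image("side");cv2.imwrite("pics/e_side.png",cv2.resize(i[220:320,260:400],None,fx=4.5,fy=4.5))
b,g,r=[im[...,i].astype(int) for i in range(3)]
m=(g>r+40)&(g>b+20);ys,xs=np.nonzero(m);print(len(xs),xs.mean(),ys.mean(),wz((xs.mean(),ys.mean()),o,66),wz((xs.mean(),ys.mean()),o,62))
for n in ["switch_press","cup_floor"]:
    print(n,[(round(q["conf"],2),np.round(q["location"],1)) for q in place_of("wrist",n)[:2]],[(round(q["conf"],2),np.round(q["location"],1)) for q in place_of("side",n)[:2]])
E
```

```text
5.0333 [508.14833052 -31.25951508 161.02465585] [ 0.4501971   0.43791161 -0.22103519]
38 279.36842105263156 216.6578947368421 [510.22523047 -30.6558313   66.        ] [509.12136039 -30.64550882  62.        ]
switch_press [(0.91, array([506.2, -31.9,  65.8]))] [(0.47, array([502.8, -29.3,  59.1]))]
cup_floor [(0.95, array([608.1, -79.2, 130.1]))] [(0.7, array([613. , -74.5, 133.7]))]
```

View pics/e_side.png

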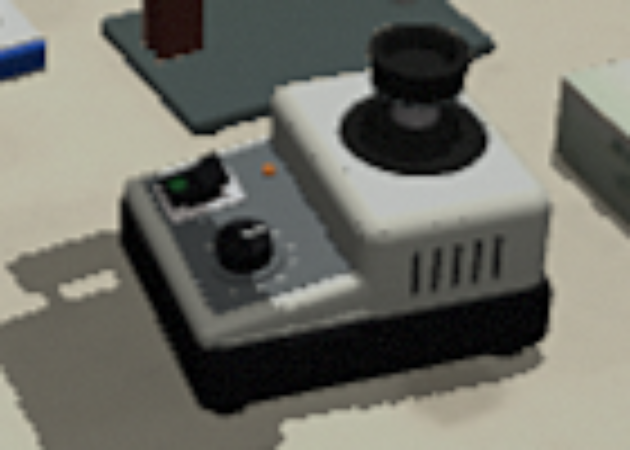

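View pics/e_wrist.png

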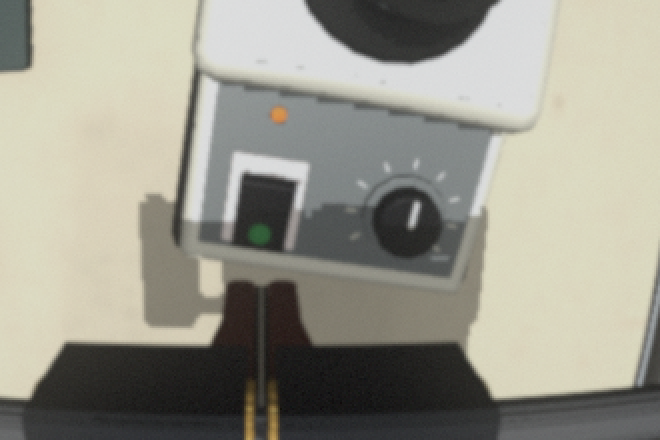

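The switch is on: the green end is down and the rear end is kicked up in the side view. Next I go to the yellow vial near (505,281), rolling back and opening.

Emit:
move_arm(deltas=[[0,0,-0.03,-0.03,0],[0,0,-0.07,-0.06,0],[0,0,-0.11,-0.07,0],[0,0,-0.15,-0.07,0],[0,0,-0.19,-0.07,0]])

```text
t: 5.75
ee_pos: [505.0, 156.3, 227.0]
orientation: [-3.141, 0.0, -0.001]
ft_force: [1.4, -0.0, -0.1]
width: 30.6
```

Emit:
move_arm(deltas=[[0,0,-0.04,0,-0.12],[0,0,-0.08,0,-0.24],[0,0,-0.121,0,-0.36],[0,0,-0.121,0,-0.48],[0,0,-0.121,0,-0.6]])

```text
t: 6.17
ee_pos: [503.9, 278.0, 224.9]
orientation: [2.996, 0.944, -0.003]
ft_force: [-0.3, -0.3, 0.0]
width: 63.7
```

Emit:
move_arm(deltas=[[0,0,0,0,-0.12],[0,0,0,0,-0.24],[0,0,0,0,-0.36],[0,0,0,0,-0.48],[0,0,0,0,-0.6]])

```text
t: 6.58
ee_pos: [504.2, 275.5, 225.0]
orientation: [-2.587, -1.782, 0.004]
ft_force: [0.3, -0.5, -0.6]
width: 88.1
```

Emit:
move_arm(deltas=[[0,0,0,0,-0.12],[0,0,0,0,-0.24],[0,0,0,0,-0.37],[0,0,0,0,-0.37],[0,0,0,0,-0.37]])

```text
t: 7.0
ee_pos: [504.3, 275.4, 225.5]
orientation: [-2.225, -2.217, 0.003]
ft_force: [0.4, 0.8, 0.3]
width: 87.7
```

```bash
python3 - <<'E'
from h import *
o=get_obs();print(o["t"],o["ee_pos"],o["orientation"],o["ft_force"],o["width"])
im=get_image("wrist")
b,g,r=[im[...,i].astype(int) for i in range(3)]
m=((r>b+70)&(g>b+60)).astype(np.uint8)
n,l,s,c=cv2.connectedComponentsWithStats(m)
for i in range(1,n):
    if s[i,4]>8: print("yellow?",s[i,4],c[i],wz(c[i],o,56))
for nm in ["vial_yellow","vial_blue","vial_red","vial_white","rack","dropper"]:
    print(nm,[(round(q["conf"],2),np.round(q["location"],1),np.round(wproj(q["location"]+np.array([0,0,48]),o))) for q in place_of("wrist",nm)[:2]])
cv2.imwrite("pics/f_wrist.png",im)
E
```

```text
7.0 [504.34301105 275.44905043 225.45110414] [-2.22467558 -2.21735985  0.00302667] [0.36525433 0.77465855 0.34669998] 87.68879777706859
yellow? 204 [282.44117647 190.26470588] [506.66769152 282.33725533  56.        ]
vial_yellow [(0.55, array([507.5, 282.9,   7.1]), array([283., 190.])), (0.52, array([506.4, 338.6,  11.7]), array([282., 134.]))]
vial_blue [(0.9, array([507.8, 226.8,   8.7]), array([284., 243.])), (0.27, array([6.403e+02, 2.756e+02, 1.000e-01]), array([406., 196.]))]
vial_red [(0.77, array([505. , 344. ,  10.9]), array([281., 128.]))]
vial_white [(0.88, array([499.9, 392.4,  10.2]), array([275.,  79.]))]
rack [(0.89, array([503.4, 312.2,   3.2]), array([279., 160.]))]
dropper [(0.9, array([640.7, 275.1,  -1.9]), array([406., 196.])), (0.16, array([505. , 286.3,   7.6]), array([281., 186.]))]
```

View pics/f_wrist.png

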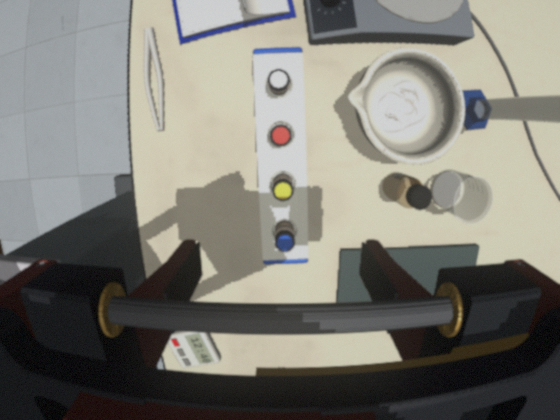

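Yellow cap dot at (282,190) gives (506.7,282.3), which matches the network. Descending to TCP z≈40.

Emit:
move_arm(deltas=[[0,0.007,0.002,0.035,0],[0,0.007,0.002,0.075,0],[0,0.007,0.002,0.11,0],[0,0.007,0.002,0.13,0],[0,0.007,0.002,0.13,0]])

```text
t: 7.77
ee_pos: [503.9, 281.1, 92.3]
orientation: [-2.22, -2.219, 0.012]
ft_force: [-1.0, -0.5, -0.4]
width: 87.7
```

```bash
python3 - <<'E'
from h import *
o=get_obs();print(o["t"],o["ee_pos"],o["orientation"],o["ft_force"],o["width"])
im=get_image("wrist")
b,g,r=[im[...,i].astype(int) for i in range(3)]
m=((r>b+70)&(g>b+60)).astype(np.uint8)
n,l,s,c=cv2.connectedComponentsWithStats(m)
for i in range(1,n):
    if s[i,4]>30: print("yellow?",s[i,4],c[i],wz(c[i],o,56))
cv2.imwrite("pics/g_wrist.png",im)
E
```

```text
7.7667 [503.89692984 281.14663054  92.29135141] [-2.22033786 -2.21924058  0.01196382] [-1.01651055 -0.47690686 -0.40606031] 87.67424840402622
yellow? 455 [284.66373626 242.92087912] [506.82986213 281.95357367  56.        ]
```

View pics/g_wrist.png

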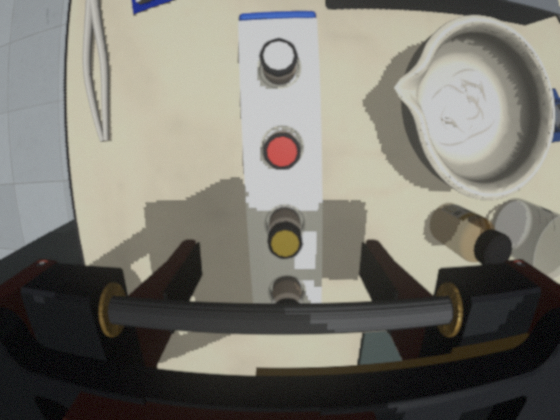

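The yellow cap is centred between the fingers at (285,243). Descend and close.

Emit:
move_arm(deltas=[[0,0,0,0.02,0],[0,0,0,0.04,0],[0,0,0,0.055,0],[0,0,0,0.055,0],[0,0,0,0.055,0]])

```text
t: 8.23
ee_pos: [507.5, 283.0, 42.9]
orientation: [2.221, 2.221, 0.002]
ft_force: [-0.4, -0.5, 1.3]
width: 88.3
```

Emit:
move_arm(deltas=[[255,0,0,0,0],[255,0,0,0,0],[255,0,0,0,0],[255,0,0,0,0],[255,0,0,0,0]])

```text
t: 8.65
ee_pos: [507.0, 282.8, 42.3]
orientation: [2.221, 2.221, 0.001]
ft_force: [0.1, -0.4, -0.4]
width: 57.9
```

Emit:
move_arm(deltas=[[255,0,0,0,0],[255,0,0,0,0],[255,0,0,0,0],[255,0,0,0,0],[255,0,0,0,0]])

```text
t: 9.07
ee_pos: [506.7, 282.6, 41.6]
orientation: [-2.221, -2.221, 0.0]
ft_force: [0.3, -0.3, 2.3]
width: 24.7
```

Emit:
move_arm(deltas=[[255,0,0,0,0],[255,0,0,0,0],[255,0,0,0,0]])

```text
t: 9.32
ee_pos: [506.7, 282.6, 41.6]
orientation: [-2.221, -2.221, 0.0]
ft_force: [-0.1, -0.4, 0.4]
width: 22.9
```

Emit:
move_arm(deltas=[[255,0,0,-0.02,0],[255,0,0,-0.05,0],[255,0,0,-0.09,0],[255,0,0,-0.13,0],[255,0,0,-0.17,0]])

```text
t: 9.73
ee_pos: [506.3, 282.4, 213.2]
orientation: [-2.221, -2.221, 0.001]
ft_force: [0.3, 1.2, 0.3]
width: 23.0
```

```bash
python3 - <<'E'
from h import *
o=get_obs();print(o["t"],o["ee_pos"],o["orientation"],o["ft_force"],o["width"])
im=get_image("wrist")
cv2.imwrite("pics/h_wrist.png",im)
i=get_image("side");cv2.imwrite("pics/h_side.png",i)
i=get_image("scene");cv2.imwrite("pics/h_scene.png",i)
E
```

```text
9.7333 [506.25500358 282.4151832  213.15888409] [-2.22122761e+00 -2.22128392e+00  1.29261130e-03] [0.25382396 1.19380637 0.31481539] 22.99618917989844
```

View pics/h_side.png

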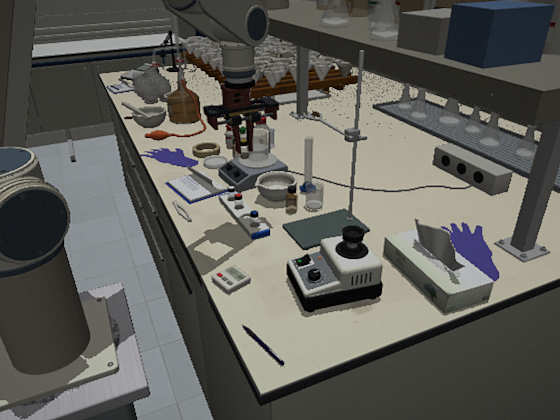

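View pics/h_wrist.png

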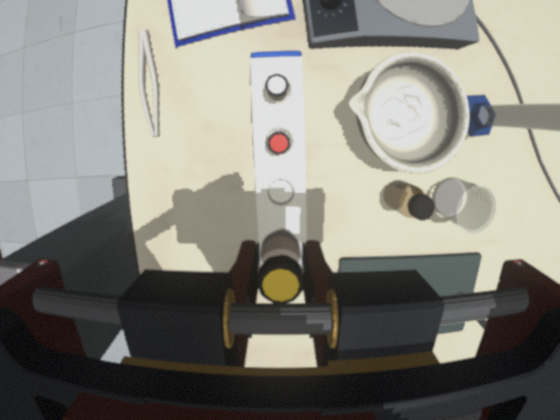

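The vial is gripped upright, its hole is empty and the neighbours haven't moved. I'll fly past the cup, slightly beyond it, so the wrist camera gets an unobstructed look.

Emit:
move_arm(deltas=[[255,-0.02,0.005,-0.005,0],[255,-0.058,0.014,-0.01,0],[255,-0.096,0.023,-0.015,0],[255,-0.134,0.032,-0.02,0],[255,-0.172,0.041,-0.02,0]])

```text
t: 10.3
ee_pos: [547.4, 109.1, 230.9]
orientation: [-2.22, -2.222, 0.001]
ft_force: [1.1, 1.3, -0.2]
width: 23.1
```

Emit:
move_arm(deltas=[[255,-0.038,0.01,0,0],[255,-0.076,0.02,0,0],[255,-0.114,0.03,0,0],[255,-0.15,0.04,0,0],[255,-0.186,0.05,0,0]])

```text
t: 10.72
ee_pos: [596.9, -77.2, 229.8]
orientation: [-2.22, -2.219, 0.003]
ft_force: [0.3, 0.9, -0.5]
width: 22.9
```

Emit:
move_arm(deltas=[[255,-0.035,0.006,0,0],[255,-0.06,0.012,0,0],[255,-0.07,0.012,0,0],[255,-0.07,0.012,0,0],[255,-0.07,0.012,0,0]])

```text
t: 11.13
ee_pos: [608.8, -144.9, 230.2]
orientation: [-2.221, -2.219, 0.001]
ft_force: [0.8, 0.5, -0.0]
width: 22.7
```

```bash
python3 - <<'E'
from h import *
o=get_obs();print(o["t"],o["ee_pos"],o["orientation"],o["ft_force"],o["width"])
im=get_image("wrist");cv2.imwrite("pics/i_wrist.png",im)
print([(round(q["conf"],2),np.round(q["location"],1)) for q in place_of("wrist","cup_floor")[:2]])
rg=regions_of("wrist","cup_floor")
print([(round(q["conf"],2),q["region"].sum()) for q in rg])
o2=o;v=im.copy()
P=np.array([609.2,-79.2,0])
for rr,z in [(25,143),(17.5,143),(14,132)]:
    for a in np.linspace(0,2*np.pi,60):
        p=wproj(P+[rr*np.cos(a),rr*np.sin(a),z],o); cv2.circle(v,tuple(np.int32(np.round(p))),0,(255,0,255),-1)
cx,cy=np.int32(wproj(P+[0,0,140],o));print(cx,cy)
cv2.imwrite("pics/i_crop.png",cv2.resize(v[max(cy-80,0):cy+80,cx-100:cx+100],None,fx=3.75,fy=3.75,interpolation=cv2.INTER_NEAREST))
cv2.imwrite("pics/i_raw.png",cv2.convertScaleAbs(cv2.resize(im[max(cy-80,0):cy+80,cx-100:cx+100],None,fx=3.75,fy=3.75),alpha=2.5))
E
```

```text
11.1333 [ 608.77689357 -144.85972753  230.24716446] [-2.22079605e+00 -2.21858584e+00  1.45386724e-03] [ 0.84372499  0.47769427 -0.02923277] 22.730790081771374
[(0.66, array([608.8, -79.5, 132.1]))]
[(0.86, np.int64(3508))]
280 132
```

View pics/i_crop.png

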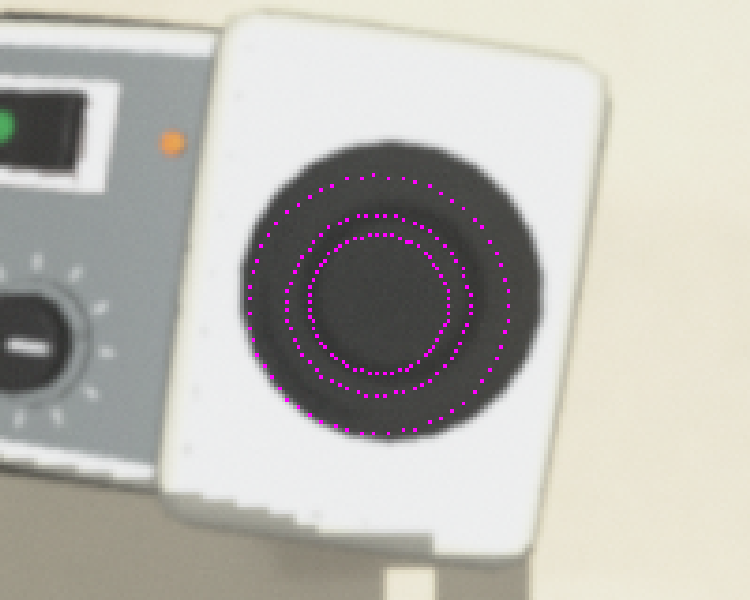

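View pics/i_raw.png

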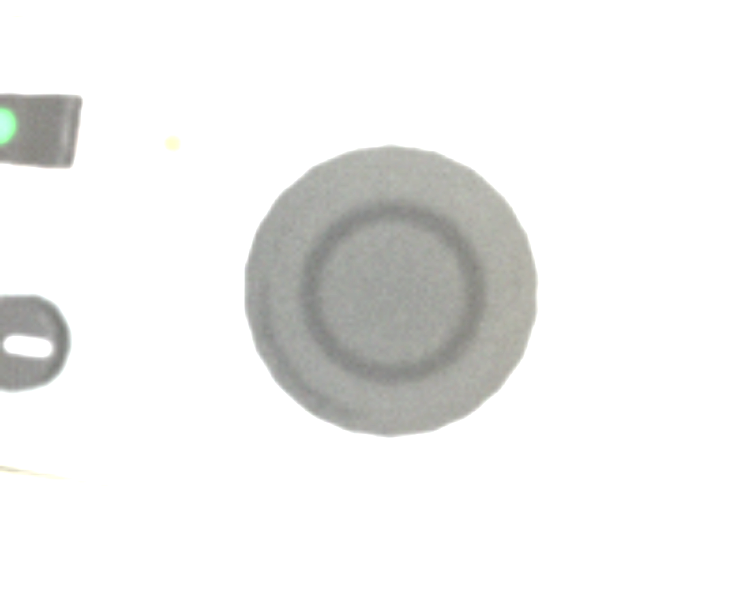

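The overlay with centre (609.2,-79.2) sits about 4 px off: the actual recess ring is further right and up in the crop, at about (394,290) versus (379,306). I'll fit it properly and measure the vial's offset in the hand too.

```bash
python3 - <<'E'
from h import *
from scipy.optimize import least_squares
o=dict(ee_pos=np.array([608.77689357,-144.85972753,230.24716446]),orientation=np.array([-2.22079605,-2.21858584,1.45386724e-03]))
im=cv2.imread("pics/i_wrist.png")
g=cv2.GaussianBlur(im.mean(2).astype(np.float32),(0,0),0.8)
def samp(P,rr,z,a):
    p=np.array([wproj(np.array([P[0]+rr*np.cos(t),P[1]+rr*np.sin(t),z]),o) for t in a],np.float32)
    return cv2.remap(g,p[:,0].reshape(1,-1),p[:,1].reshape(1,-1),cv2.INTER_LINEAR)[0]
a=np.linspace(0,2*np.pi,72,endpoint=False)
best=[]
for x in np.arange(606,616,.4):
  for y in np.arange(-83,-72,.4):
    # dark wall at mid depth r=15.75 z=137.5 vs floor r=11 z=132 & rim top r=20.5 z=143
    w=samp((x,y),15.75,137.5,a);f=samp((x,y),11.5,132,a);t=samp((x,y),20.,143,a)
    best.append(((f+t-2*w).mean()-1.0*(f+t-2*w).std(),x,y))
best.sort(reverse=True);print(best[:6])
# vial dot in tool
for nm,z,oo in [("i_wrist",None,o)]:
    b,gg,r=[im[...,i].astype(int) for i in range(3)]
    m=((r>b+70)&(gg>b+60)).astype(np.uint8)
    n,l,s,c=cv2.connectedComponentsWithStats(m)
    for i in range(1,n):
        if s[i,4]>200: print(s[i],c[i],wz(c[i],o,o["ee_pos"][2]+14.4)-o["ee_pos"])
P=best[0][1:]
v=im.copy()
for rr,z in [(25,143),(17.5,143),(14,132)]:
    for t in np.linspace(0,2*np.pi,60):
        p=wproj(np.array([P[0]+rr*np.cos(t),P[1]+rr*np.sin(t),z]),o); cv2.circle(v,tuple(np.int32(np.round(p))),0,(255,0,255),-1)
v=cv2.convertScaleAbs(v,alpha=2)
cv2.imwrite("pics/j_crop.png",cv2.resize(v[52:212,180:380],None,fx=3.75,fy=3.75,interpolation=cv2.INTER_NEAREST))
# side/scene check using earlier pictures
for c in ["side","scene"]:
    i=cv2.imread(f"pics/h_{c}.png")
    for t in np.linspace(0,2*np.pi,24):
        p=proj(c,np.array([P[0]+25*np.cos(t),P[1]+25*np.sin(t),143])); 
        i=cv2.circle(i,tuple(np.int32(np.round(p))),0,(255,0,255),-1)
    x,y=np.int32(proj(c,np.array([*P,143])))
    cv2.imwrite(f"pics/j_{c}.png",cv2.resize(i[y-40:y+40,x-50:x+50],None,fx=6,fy=6,interpolation=cv2.INTER_NEAREST))
E
python3 -c "
import cv2,numpy as np
a=cv2.imread('pics/j_side.png');b=cv2.imread('pics/j_scene.png')
cv2.imwrite('pics/j_both.png',cv2.resize(np.hstack([a,b]),(800,320)))"
```

```text
Traceback (most recent call last):
  File "h.py", line 13, in wproj
    c=calibration("wrist");K=np.array(c["intrinsics"]);H=np.array(c["hand_eye"])
ValueError: time passes only in moves, steps and waits
[ WARN:0@0.017] global loadsave.cpp:275 findDecoder imread_('pics/j_side.png'): can't open/read file: check file path/integrity
[ WARN:0@0.017] global loadsave.cpp:275 findDecoder imread_('pics/j_scene.png'): can't open/read file: check file path/integrity
Traceback (most recent call last):
cv2.error: OpenCV(4.12.0) :-1: error: (-5:Bad argument) in function 'resize'
> Overload resolution failed:
>  - src data type = object is not supported
>  - Expected Ptr<cv::UMat> for argument 'src'
```

Too many calibration calls; I'll cache it.

```bash
sed -i 's/^def wray/_c={n:None for n in ()}\n_cal=calibration\ndef calibration(n):\n    if n not in _c: _c[n]=_cal(n)\n    return _c[n]\ndef wray/' h.py
cat > fit.py <<'E'
from h import *
o=dict(ee_pos=np.array([608.77689357,-144.85972753,230.24716446]),orientation=np.array([-2.22079605,-2.21858584,1.45386724e-03]))
im=cv2.imread("pics/i_wrist.png")
g=cv2.GaussianBlur(im.mean(2).astype(np.float32),(0,0),0.8)
def samp(P,rr,z,a):
    p=np.array([wproj(np.array([P[0]+rr*np.cos(t),P[1]+rr*np.sin(t),z]),o) for t in a],np.float32)
    return cv2.remap(g,p[:,0].reshape(1,-1),p[:,1].reshape(1,-1),cv2.INTER_LINEAR)[0]
a=np.linspace(0,2*np.pi,36,endpoint=False)
best=[]
for x in np.arange(606,616,.5):
  for y in np.arange(-83,-72,.5):
    w=samp((x,y),15.75,137.5,a);f=samp((x,y),11.5,132,a);t=samp((x,y),20.,143,a)
    best.append(((f+t-2*w).mean()-1.0*(f+t-2*w).std(),x,y))
best.sort(reverse=True);print(best[:6])
b,gg,r=[im[...,i].astype(int) for i in range(3)]
m=((r>b+70)&(gg>b+60)).astype(np.uint8)
n,l,s,c=cv2.connectedComponentsWithStats(m)
for i in range(1,n):
    if s[i,4]>200: print(s[i],c[i],wz(c[i],o,o["ee_pos"][2]+14.4)-o["ee_pos"])
P=best[0][1:]
v=cv2.convertScaleAbs(im,alpha=2)
for rr,z in [(25,143),(17.5,143),(14,132)]:
    for t in np.linspace(0,2*np.pi,60):
        p=wproj(np.array([P[0]+rr*np.cos(t),P[1]+rr*np.sin(t),z]),o); cv2.circle(v,tuple(np.int32(np.round(p)).tolist()),0,(255,0,255),-1)
cv2.imwrite("pics/j_crop.png",cv2.resize(v[52:212,180:380],None,fx=3.75,fy=3.75,interpolation=cv2.INTER_NEAREST))
L=[]
for c in ["side","scene"]:
    i=cv2.imread(f"pics/h_{c}.png")
    for t in np.linspace(0,2*np.pi,24):
        p=proj(c,np.array([P[0]+25*np.cos(t),P[1]+25*np.sin(t),143])); 
        i=cv2.circle(i,tuple(np.int32(np.round(p)).tolist()),0,(255,0,255),-1)
    x,y=np.int32(proj(c,np.array([*P,143])))
    L.append(cv2.resize(i[y-30:y+30,x-40:x+40],None,fx=5,fy=5,interpolation=cv2.INTER_NEAREST))
cv2.imwrite('pics/j_both.png',np.hstack(L))
E
python3 fit.py
```

```text
[(np.float32(20.968557), np.float64(612.0), np.float64(-77.0)), (np.float32(20.136606), np.float64(611.5), np.float64(-77.0)), (np.float32(20.020805), np.float64(612.0), np.float64(-76.5)), (np.float32(20.006247), np.float64(612.0), np.float64(-77.5)), (np.float32(19.865122), np.float64(612.5), np.float64(-77.0)), (np.float32(19.208563), np.float64(612.5), np.float64(-76.5))]
[263 269  36  32 890] [280.31011236 284.58089888] [ 0.61187044 -0.85769169 14.4       ]
```

View pics/j_crop.png

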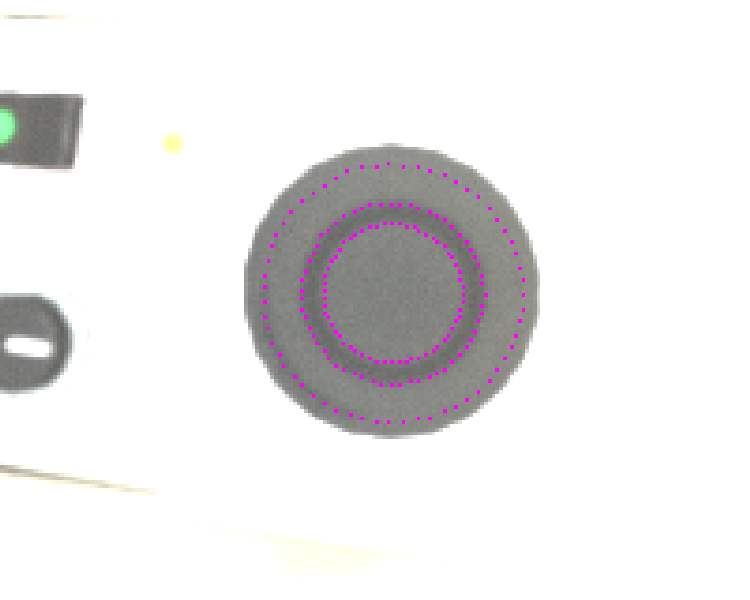

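View pics/j_both.png

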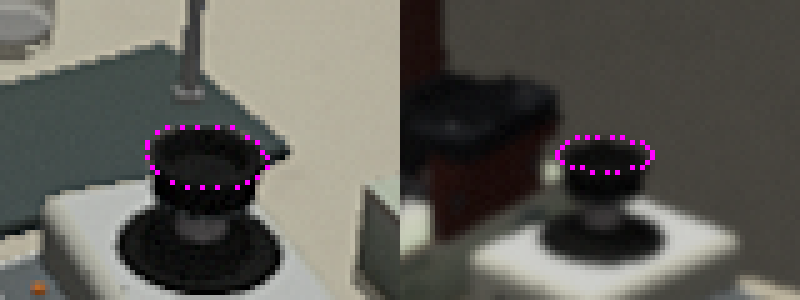

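View pics/i_wrist.png

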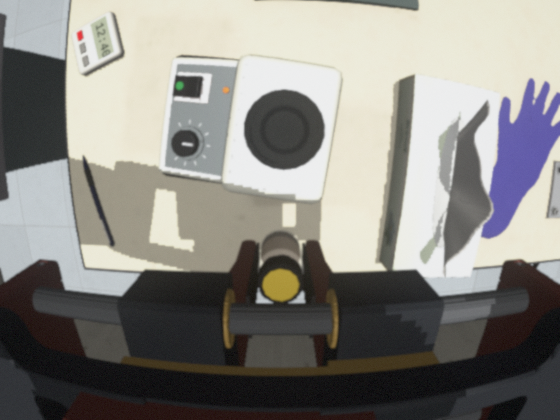

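The ring fit gives the cup at (612,-77), confirmed by the side overlay. The dot in the hand sits at +0.6,-0.9, so the TCP goal is about (611.4,-76.3). I'll move over it and lower to just above the rim.

Emit:
move_arm(deltas=[[255,0.03,0.0025,0,0],[255,0.06,0.0025,0.01,0],[255,0.0687,0.0025,0.03,0],[255,0.0687,0.0025,0.045,0],[255,0.0687,0.0025,0.045,0]])

```text
t: 11.7
ee_pos: [610.1, -74.0, 183.9]
orientation: [-2.215, -2.222, 0.005]
ft_force: [-1.0, 0.9, -0.2]
width: 22.6
```

Emit:
move_arm(deltas=[[255,0,0,0,0],[255,0,0,0,0],[255,0,0,0,0]])

```text
t: 11.95
ee_pos: [612.9, -76.7, 187.9]
orientation: [2.22, 2.22, 0.002]
ft_force: [1.2, 0.4, -0.2]
width: 23.2
```

```bash
python3 - <<'E'
from h import *
o=get_obs();print(o["t"],o["ee_pos"],o["ft_force"],o["width"])
L=[]
for c in ["side","scene"]:
    i=get_image(c)
    x,y=np.int32(proj(c,np.array([612,-77,150])))
    L.append(cv2.resize(i[y-30:y+30,x-40:x+40],None,fx=5,fy=5))
cv2.imwrite('pics/k_both.png',cv2.convertScaleAbs(np.hstack(L),alpha=1.8))
E
```

```text
11.95 [612.94629035 -76.735613   187.88445481] [ 1.21167638  0.41227683 -0.18003041] 23.156091062686617
```

View pics/k_both.png

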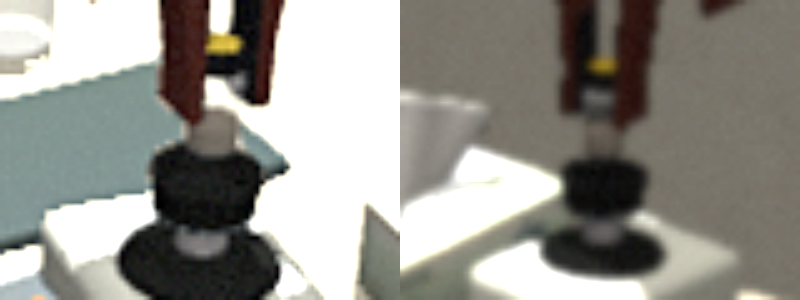

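Aligned over the cup in both views. Lowering in steps, watching the force.

Emit:
move_arm(deltas=[[255,0,0,0.004,0],[255,0,0,0.008,0],[255,0,0,0.012,0],[255,0,0,0.014,0],[255,0,0,0.014,0]])

```text
t: 12.47
ee_pos: [611.7, -76.7, 171.8]
orientation: [-2.221, -2.22, 0.001]
ft_force: [0.0, 0.0, 0.4]
width: 22.9
```

Emit:
move_arm(deltas=[[255,0,0,0.001,0],[255,0,0,0.002,0],[255,0,0,0.003,0],[255,0,0,0.003,0],[255,0,0,0.003,0]])

```text
t: 12.88
ee_pos: [612.2, -76.7, 169.6]
orientation: [2.221, 2.221, -0.0]
ft_force: [-0.0, 1.2, -0.3]
width: 22.7
```

Emit:
move_arm(deltas=[[255,0,0,0.001,0],[255,0,0,0.002,0],[255,0,0,0.003,0],[255,0,0,0.003,0],[255,0,0,0.003,0]])

```text
t: 13.3
ee_pos: [612.2, -76.6, 166.5]
orientation: [-2.221, -2.221, 0.0]
ft_force: [-0.9, -0.2, 0.1]
width: 22.8
```

Emit:
move_arm(deltas=[[255,0,0,0.001,0],[255,0,0,0.002,0],[255,0,0,0.003,0],[255,0,0,0.003,0],[255,0,0,0.003,0]])

```text
t: 13.72
ee_pos: [612.4, -76.7, 163.9]
orientation: [2.221, 2.221, 0.0]
ft_force: [-0.7, 0.1, 2.7]
width: 22.8
```

```bash
python3 - <<'E'
from h import *
for k in range(6):
    o=get_obs();print(o["t"],np.round(o["ee_pos"],1),np.round(o["ft_force"],1),np.round(o["moment"],2))
    im=get_image("side")
i=get_image("scene")
L=[]
for c,i in [("side",im),("scene",i)]:
    x,y=np.int32(proj(c,np.array([612,-77,150])))
    L.append(cv2.resize(i[y-30:y+30,x-40:x+40],None,fx=5,fy=5))
cv2.imwrite('pics/l_both.png',cv2.convertScaleAbs(np.hstack(L),alpha=1.8))
E
```

```text
13.7167 [612.4 -76.7 163.9] [-0.7  0.1  2.7] [0.05 0.14 0.03]
13.7667 [612.4 -76.7 163.9] [-0.8 -0.1  2.6] [-0.    0.09 -0.01]
13.8167 [612.4 -76.7 163.9] [-0.  -0.4  1.8] [ 0.06  0.08 -0.02]
13.8667 [612.4 -76.7 163.8] [-1.3  0.6  3.9] [0.02 0.11 0.03]
13.9167 [612.4 -76.7 163.8] [-1.4  0.3  3.9] [ 0.01  0.05 -0.08]
13.9667 [612.4 -76.7 163.8] [1.1 0.2 3. ] [-0.    0.08  0.02]
```

View pics/l_both.png

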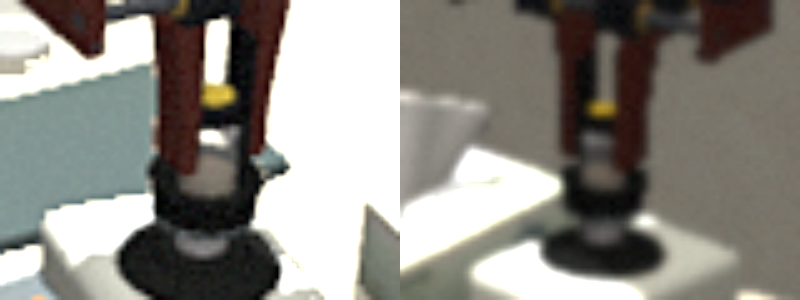

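Mean force is about 3 N, or 1.5 mm of travel, with contact at TCP z≈165.4 as predicted. About 4.4 mm more.

Emit:
move_arm(deltas=[[255,0,0,0.0008,0],[255,0,0,0.0016,0],[255,0,0,0.0024,0],[255,0,0,0.003,0],[255,0,0,0.003,0]])

```text
t: 14.48
ee_pos: [612.4, -76.6, 160.7]
orientation: [2.221, 2.221, 0.0]
ft_force: [0.1, 0.4, 5.1]
width: 22.7
```

```bash
python3 - <<'E'
from h import *
F=[]
for k in range(10):
    o=get_obs();F.append([*o["ee_pos"],*o["ft_force"]]); get_image("side")
print(np.mean(F,0).round(2),np.std(F,0).round(2))
E
```

```text
[ 6.1239e+02 -7.6670e+01  1.6078e+02 -4.7000e-01 -2.9000e-01  4.8800e+00] [0.01 0.02 0.03 0.6  0.51 0.42]
```

Emit:
move_arm(deltas=[[255,0,0,0.0007,0],[255,0,0,0.0014,0],[255,0,0,0.0014,0],[255,0,0,0.0014,0],[255,0,0,0.0014,0]])

```text
t: 15.4
ee_pos: [612.4, -76.7, 159.5]
orientation: [2.221, 2.221, 0.0]
ft_force: [-1.0, -0.2, 5.9]
width: 22.9
```

```bash
python3 - <<'E'
from h import *
F=[]
for k in range(22):
    o=get_obs();F.append([*o["ee_pos"],*o["ft_force"]]); im=get_image("side")
print(o["t"],o["width"],np.mean(F,0).round(2),np.std(F,0).round(2))
w=get_image("wrist");cv2.imwrite("pics/m_wrist.png",w)
i=get_image("scene");cv2.imwrite("pics/m_scene.png",i)
cv2.imwrite('pics/m_side.png',cv2.resize(im[180:320,200:400],None,fx=4,fy=4))
for n in ["vial_red","vial_blue","vial_white","timer","dropper"]:
    print(n,[(c,round(q["conf"],2),np.round(q["location"],1)) for c in ["scene","side"] for q in place_of(c,n)[:1]])
E
```

```text
16.45 22.799430951548008 [ 6.1239e+02 -7.6680e+01  1.5951e+02 -1.0100e+00  8.0000e-02  5.9500e+00] [0.01 0.01 0.01 0.39 0.49 0.4 ]
vial_red [('scene', 0.5, array([508.6, 342.8,   7.8])), ('side', 0.53, array([505.8, 337.9,  12.9]))]
vial_blue [('scene', 0.48, array([508.2, 226.6,   6.2])), ('side', 0.47, array([505.1, 223.6,   6.7]))]
vial_white [('scene', 0.71, array([503.7, 392.4,   6.5])), ('side', 0.68, array([501.9, 390.3,   8. ]))]
timer [('scene', 0.66, array([375.2,  48.3,   0.7])), ('side', 0.64, array([379.7,  42.9,  -2.5]))]
dropper [('scene', 0.86, array([ 6.446e+02,  2.797e+02, -5.000e-01])), ('side', 0.78, array([644.3, 277.7,  -0.9]))]
```

View pics/m_side.png

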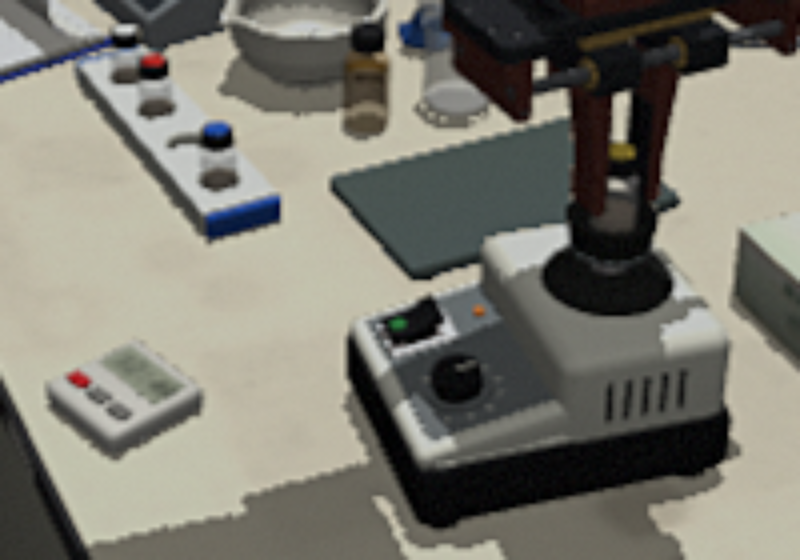

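View pics/m_wrist.png

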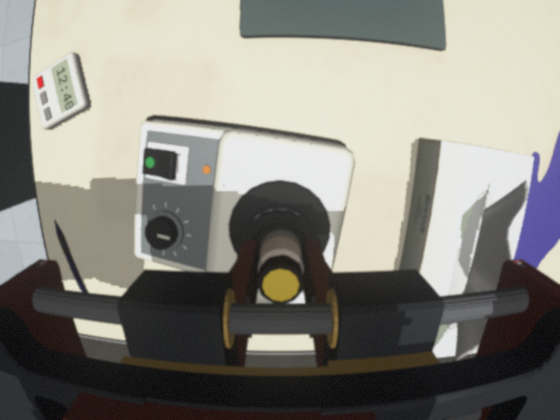

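Force is steady at 5.95 N (about 6 mm of travel, and 6.1 mm by height). The rocker is on, the vial is upright and the other objects are unmoved. Handing in.

```bash
python3 - <<'E'
from workcell import *
print(close_job()); 
E
```

```text
the job is handed in; nothing more can be done
None
```

The job is done and handed in after about 17 s of the 48 s allowed; the system gave no verdict, so what follows is from my own last checks.

I pressed the green-dotted end of the rocker down to its stop. Then I took the yellow-dotted vial from the rack and stood it in the cup. The arm is holding it pressed there.

- **Cup pressure:** the upward force held at 5.95 ± 0.4 N for over a second. That is about 6 mm of travel by force and 6.1 mm by height. The cup was never pressed beyond about 6 mm.
- **Grip and position:** the vial was upright, 22.8 mm wide between the fingers. By my cup fit it was about 1 mm off the cup's centre.
- **Clearance:** I calculate the fingertips are about 7 mm above the cup rim, and the pictures agree.
- **Switch:** the side picture shows the green end down and the rear end up.
- **Other objects:** the other vials, the timer and the dropper came out within about 4 mm of their first measurements, which is the networks' own accuracy.

Three things did not go perfectly:
- **Cup location:** the networks put it at about (609,-79), while my fit of the recess in the wrist picture gave (612,-77). I used the fit, and the vial went in cleanly.
- **Sideways force:** about 1 N remained at the end, probably from that 1 mm offset.
- **Switch press:** the force reached 56 N at the fingertips against the rocker's stop, more than needed.

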